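# Open the slide gate of the heel-blank hopper

### The arm

A 7-joint arm with a two-finger parallel gripper is mounted at the origin on the work surface; the furniture and walls round the work are solid. World frame = base frame: x ahead of the robot, y to its left, z up, the work surface at z = 0. Lengths are in m, angles in rad, forces in N, time in s.
With the tool pointing down it reaches from about 0.425 to 0.875 m from the base axis. Payload 9.9 kg.
Tool frame: the origin (TCP) lies between the finger pads; the fingertips stand tips_ahead ahead of it and the grasp point (between the pads) lies 3 mm ahead of it (tips_ahead is the distance from the TCP to the fingertips, in m); z points along the fingers, y is the direction in which the jaws open and shut (so a half turn about z gives the same grasp; the last joint's range is limited). The gripper opens to 85 mm and grips with 20 to 120 N. Pads are 22 mm wide; open, the fingers measure 114 mm over their backs; the gripper's body (76 mm by 85 mm) begins 54 mm behind the grasp point. The pads swing forward as they close: fully open they stand 13 mm farther back than shut.
Start: joints at [-1.381, 0.576, 0.025, 1.437, -0.015, 1.129, -0.057], TCP at [0.183, 0.65, 0.253] pointing down, gripper open.
Joint ranges: [-2.76, 2.76], [-0.34, 2.15], [-1.52, 1.57], [0.19, 2.46], [-1.09, 4.23], [0.17, 1.99], [-2.82, 2.82]. Speed limits (rad/s): [2.22, 2.22, 3.01, 3.01, 3.14, 3.14, 3.14].

### API

Orientations are given as a unit quaternion [w, x, y, z].
In Python, from cell import get_state, read_camera, get_calibration, hand_in, tips_ahead gives the robot as it stands.
- The arm moves only by the tool move_arm, never from a script. Its argument "series" is a list of rows, each a list of 3 entries, a list of its own where there are three numbers: the turn, a rotation vector about the world's x, y, z in units of 180 degrees (1.0 is 180 degrees), then the shift along the world's x, y, z in units of 0.3 m (1.0 is 0.3 m), then the closure, from 0 (fully open) to 1 (shut). In form: [[[wx, wy, wz], [x, y, z], hand], ...]. A call has exactly 5 rows; each row is the pose to reach, as a shift and turn from the pose measured when the call began, turning the shorter way round; what a row does not reach only later rows make up. A row lasts 1/12 s, in which the tool goes at most 41.7 mm and 7.16 degrees, less where a joint would pass 70% of its speed; a pose out of reach is approached as far as the arm can. A call with a number of a shift or a turn outside -1 to 1 is refused whole. A call with a gripper value outside its range is refused whole. The fingers move at their own pace and stop on an object; "squeeze" is the grip in N (left out, the last holds). Time passes only in rows, so rows that repeat a pose let the fingers close, or fill a call up. It gives the time, the measured TCP pose, the force and the opening at its end, in the units of the state.
- get_state(): the state, without advancing time (a new reading comes with each control period).
- read_camera(name): name is "scene" or "top" or "wrist"; returns (picture, depth): 420x560x3 uint8, red, green, blue; 420x560 float32, m along the optical axis (not along the pixel's ray), 0 where there is no reading.
- get_calibration(name): a dict with "K" (3x3 intrinsics, pixels), "origin" and "orientation" of the camera in the world. Camera axes: x right, y down, z forward; pixel columns grow to the right and rows downward; lengths in m; the calibration is good to about 2 mm. The wrist camera is an equidistant fisheye: a pixel r from the principal point sees the ray r / f radians off the axis. A picture is of the moment at which its call begins: read the wrist's pose just before it. get_calibration takes no time and is no camera call; for the wrist camera it gives the pose at the moment of the call.
- hand_in(): hands the job in, once; it reports no verdict.
The state is a dict: "clock": time; "joint_pos": joint angles; "dq": joint speeds; "joint_efforts": joint torques, N m; "eef_pos": TCP position; "tcp_rot": TCP orientation; "contact_force": force on the tool from outside, world axes, zero at the start; "ft_torque": the same for the moment, N m; "opening": opening from 0.0 (shut) to 1.0 (fully open).
Only numpy, scipy, OpenCV 4.12 (cv2) and the standard library are available. Lean on these libraries where they do the work, as an engineer would, in place of code of your own. Each camera call takes 0.05 s, during which the arm holds its last target.

### The job

Feed out the heel blanks: on the blue hopper, which holds the black rubber heels, draw the slide gate straight out by its red grip until it meets its end stop, so that both heels drop into the pan below, then let go of it. Leave the gate of the green hopper with the wooden block shut.

Things in the scene. Friction and masses are not known exactly. Their poses are not given: they have to be found in the camera images.
- heel_hopper: blue hopper fixed to the bench, 124 mm square at the funnel rim, 171 mm high; origin: middle of its underside, below the chute's centre; z up, -x is the way its gate draws out (roughly towards the robot). Two black heels lie on the gate in its 66 mm square chute. The gate is a level plate, top 80 mm above the bench, sticking out in front; below is an open-fronted pan, floor at 8 mm
- heel_hopper_grip (a point): grip point of the blue hopper's gate, 115 mm above the bench: in a red plastic block standing on the gate's outer end, 14 mm thick along the draw, 26 mm wide across it, from 89 to 135 mm above the bench. With the gate shut it is 124 mm from the hopper's centre along its -x. Axes parallel to the hopper's
- heel_hopper_gate (a joint): how far the blue hopper's gate is drawn out, in m: 0 shut, 0.072 at the end stop; it starts 0 to 16 mm open. It slides along the hopper's -x against about 2.5 N of friction and stays where it is left; the stop is rigid
- heel_a: lower rubber heel in the blue hopper, black, 57 x 58 x 9 mm, 60 g, loose; origin at the middle of its underside; it falls through when the gate is out
- heel_b: the same, the upper rubber heel, lying on the lower one
- block_hopper_gate (a joint): how far the gate of the other hopper is drawn out, in m: same make and red grip, but painted green, and it holds a wooden block; 0 shut, starts 0 to 5 mm open; it is to stay so

How it is judged:
At the end, for the whole second after the job is handed in: The blue hopper's gate is out to within 10 mm of its end stop (joint above 62 mm of 72), both rubber heels lie at rest in the pan below the chute (below the gate, within 50 mm of the hopper's centre), and the green hopper's gate is still less than 20 mm open (value of joint heel_hopper_gate above 0.062 m and height (world z) of each of heel_a, heel_b below 0.065 m and horizontal distance between each of heel_a, heel_b and heel_hopper below 0.05 m and linear speed of each of heel_a, heel_b below 0.03 m/s and value of joint block_hopper_gate below 0.02 m); the robot touches nothing.
It fails at once if the green hopper's gate is drawn open (20 mm or more) (value of joint block_hopper_gate above 0.02 m).
It also fails if it takes over 27 s, if anything falls off the work surface, if the arm or the gripper's body presses on something with over 40 N, if the wrist force passes 120 N, or if a joint passes its speed limit or range.

## Working session

There is one attempt and no reset: what is moved stays moved. The work goes in short steps, Python scripts to look and compute and a tool call to move; the robot and the scene stay as the last step left them, time stands still between calls to the robot, and variables do not carry over. Pictures are saved under pics/ and viewed, and the job is handed in when it is done.

Besides the shell and the picture viewer there is one more tool, called by a JSON object that holds its "api" and its "payload", one argument or row to a line. move_arm: Moves the arm, as the interface text tells. Shifts and turns lie within -1 to 1; 1 stands for 0.3 m of shift or 180 degrees of turn. Its arguments: {"type":"object","properties":{"series":{"type":"array"},"squeeze":{"type":"number"}},"required":["series"]}

```bash
ls; mkdir -p pics; python3 - <<'E'
from cell import *
import cv2,numpy as np
s=get_state();print(s); print(tips_ahead)
for n in("scene","top"):
    p,d=read_camera(n);cv2.imwrite(f"pics/{n}0.png",p[:,:,::-1]);np.savez(f"{n}0.npz",p=p,d=d);print(n,get_calibration(n))
E
```

```text
pics
{'clock': 0.0, 'joint_pos': array([-1.38078603,  0.57651965,  0.024837  ,  1.43791278, -0.01501115,
        1.12900691, -0.05649718]), 'dq': array([-0.00046619, -0.00103289, -0.0007205 ,  0.00088232,  0.00012319,
       -0.00137134, -0.00051358]), 'joint_efforts': array([-6.24500190e-04, -7.65759230e+01,  2.25021869e+00, -2.85972834e+01,
        1.53571431e-02,  1.23986456e-02, -1.05653913e-05]), 'eef_pos': array([0.1823929 , 0.64945229, 0.25244916]), 'tcp_rot': array([-7.73133455e-05,  1.36459000e-01,  9.90645371e-01, -8.27558783e-04]), 'contact_force': array([-0.44781466,  1.00671192, -0.6935048 ]), 'ft_torque': array([-0.00836627, -0.01387327, -0.00241496]), 'opening': 0.999494194629186}
0.022
scene {'K': array([[424.29790704,   0.        , 284.47094203],
       [  0.        , 424.29790704, 209.64213146],
       [  0.        ,   0.        ,   1.        ]]), 'origin': array([0.08308903, 0.51921043, 0.56840389]), 'orientation': array([ 0.17638027, -0.33200353,  0.81754605, -0.43621338])}
top {'K': array([[413.39679662,   0.        , 277.53222566],
       [  0.        , 413.39679662, 207.49523667],
       [  0.        ,   0.        ,   1.        ]]), 'origin': array([0.44329967, 0.01521211, 0.9337801 ]), 'orientation': array([-0.06410808,  0.71369089, -0.69545467,  0.05364945])}
```

View pics/scene0.png

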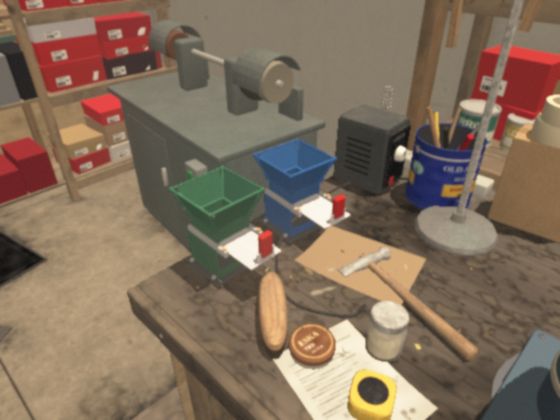

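View pics/top0.png

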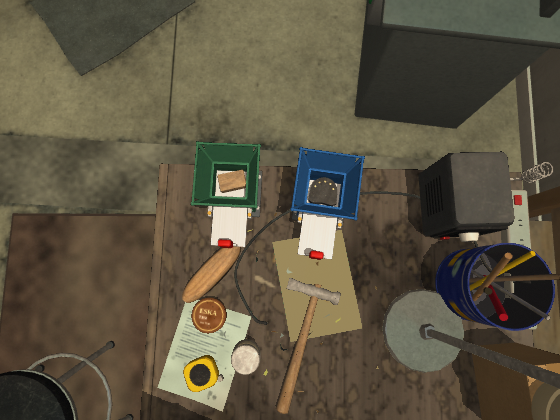

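The scene view shows the blue hopper with heels at (295,180) and its red grip at (338,207). The green hopper is at (218,210), with its grip at (265,247). In the top view the blue grip is at (317,255), the blue chute at (323,190) and the green grip at (225,243). Next I'll measure these.

```bash
cat > h.py <<'E'
import numpy as np,cv2
from scipy.spatial.transform import Rotation as R
from cell import *
def Rm(q): return R.from_quat(np.roll(q,-1)).as_matrix()
def pts(d,cal,uv):
    K=cal["K"];o=[]
    for u,v in uv:
        z=d[int(v),int(u)];o.append(cal["origin"]+Rm(cal["orientation"])@(np.linalg.inv(K)@[u,v,1]*z))
    return np.array(o)
def plane(cal,uv,h):
    uv=np.atleast_2d(uv); r=np.c_[uv,np.ones(len(uv))]@np.linalg.inv(cal["K"]).T@Rm(cal["orientation"]).T
    return cal["origin"]+r*((h-cal["origin"][2])/r[:,2])[:,None]
E
python3 - <<'E'
from h import *
for n in("top","scene"):
    f=np.load(n+"0.npz");p,d=f["p"],f["d"];c=get_calibration(n)
    hsv=cv2.cvtColor(p,cv2.COLOR_RGB2HSV)
    H,S,V=hsv[...,0],hsv[...,1],hsv[...,2]
    win=np.zeros(H.shape,bool)
    if n=="top": win[130:270,180:380]=1
    else: win[130:275,160:360]=1
    red=((H<8)|(H>172))&(S>150)&(V>90)&win
    blue=(H>100)&(H<125)&(S>110)&win
    for nm,m in(("red",red),("blue",blue)):
        k,l,st,ce=cv2.connectedComponentsWithStats(m.astype(np.uint8))
        for i in range(1,k):
            if st[i,4]<25: continue
            vv,uu=np.where((l==i)&(d>0)); P=pts(d,c,np.c_[uu,vv])
            print(n,nm,st[i],ce[i].round(1),"z",np.percentile(P[:,2],[2,50,98]).round(3))
            if nm=="red":
                t=P[P[:,2]>np.percentile(P[:,2],98)-.006]
                print("  top face",len(t),t.mean(0).round(4),t.min(0).round(4),t.max(0).round(4))
            if nm=="blue":
                t=P[P[:,2]>.164]; 
                if len(t)>20:
                    r=cv2.minAreaRect((t[:,:2]*1000).astype(np.float32));print("  rim",len(t),r,cv2.boxPoints(r).round(0).tolist())
    # gate white plate
    w=(S<60)&(V>150)&win
    k,l,st,ce=cv2.connectedComponentsWithStats(w.astype(np.uint8))
    for i in range(1,k):
        if st[i,4]<300: continue
        cn=cv2.findContours((l==i).astype(np.uint8),0,1)[0][0][:,0]
        q=plane(c,cn,.08)[:,:2]*1000;r=cv2.minAreaRect(q.astype(np.float32));print(n,"plate",st[i],r)
    cv2.imwrite(f"pics/{n}_zoom.png",cv2.resize(p[130:270,180:380,::-1] if n=="top" else p[130:275,160:360,::-1],None,fx=4,fy=4,interpolation=cv2.INTER_CUBIC))
E
```

```text
top red [218 239  15   9 108] [224.7 243.3] z [0.105 0.134 0.137]
  top face 84 [0.506  0.1306 0.1346] [0.4996 0.1189 0.1311] [0.5132 0.1429 0.1386]
top red [310 251  14   8  96] [316.1 254.6] z [0.108 0.134 0.137]
  top face 84 [ 0.4882 -0.0482  0.1343] [ 0.4815 -0.0611  0.1314] [ 0.4948 -0.0359  0.1378]
top blue [ 290  147   75   73 3340] [328.4 181. ] z [0.048 0.147 0.172]
  rim 834 ((621.9189453125, -64.646484375), (125.47054290771484, 124.63911437988281), 82.84272003173828) [[552.0, -119.0], [676.0, -135.0], [692.0, -10.0], [568.0, 5.0]]
top plate [ 211  207   36   40 1207] ((545.029296875, 130.38970947265625), (71.48687744140625, 80.74935150146484), 88.99213409423828)
top plate [ 298  214   39   45 1284] ((529.3383178710938, -53.41874694824219), (71.48161315917969, 85.41189575195312), 83.1597671508789)
scene red [333 195  12  23 218] [338.5 205.1] z [0.096 0.122 0.136]
  top face 66 [ 0.4862 -0.0456  0.1344] [ 0.4808 -0.0593  0.1304] [ 0.4952 -0.0345  0.1369]
scene red [259 230  14  27 272] [265.5 242.4] z [0.095 0.122 0.137]
  top face 84 [0.5031 0.1325 0.1346] [0.498  0.1195 0.1312] [0.5115 0.145  0.1375]
scene blue [ 254  139   83   61 2846] [294.6 167.2] z [0.097 0.147 0.171]
  rim 523 ((620.0724487304688, -63.917152404785156), (124.70075988769531, 123.40319061279297), 83.1182632446289) [[551.0, -118.0], [674.0, -133.0], [689.0, -9.0], [566.0, 5.0]]
scene plate [293 193  57  36 899] ((534.1542358398438, -58.474308013916016), (97.18460083007812, 101.79545593261719), 82.5335693359375)
scene plate [ 217  227   65   43 1153] ((548.9847412109375, 128.05319213867188), (93.8864974975586, 96.22486114501953), 88.77162170410156)
```

View pics/top_zoom.png

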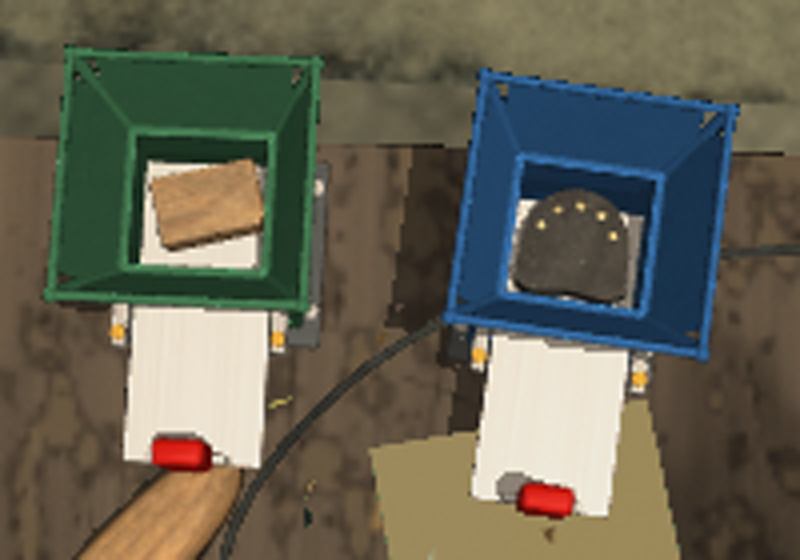

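Top-view zoom: the blue gate's grip is offset down the draw, and the plate and rim are rotated about -7°. The hopper centre comes out at (0.621, -0.064) and the grip at (0.487, -0.047), so the gate is about 10.5 mm open already. The draw direction is (-0.992, 0.124), with about 61 mm left to the stop. I'll approach on an outward arc.

{"api": "move_arm", "payload": {
  "series": [
    [[0,0,0.01],[0.09,-0.09,0],0.2],
    [[0,0,0.02],[0.18,-0.18,0],0.3],
    [[0,0,0.03],[0.27,-0.28,0],0.4],
    [[0,0,0.04],[0.36,-0.39,0],0.4],
    [[0,0,0.048],[0.44,-0.5,0],0.4]
  ],
  "squeeze": 40
}}

```text
clock: 0.52
eef_pos: [0.3154, 0.498, 0.2521]
tcp_rot: [-0.0, 0.061, 0.998, -0.001]
contact_force: [0.6, 1.1, -0.3]
opening: 0.601
```

{"api": "move_arm", "payload": {
  "series": [
    [[0,0,0],[0.08,-0.11,0],0.4],
    [[0,0,0],[0.16,-0.22,0],0.4],
    [[0,0,0],[0.22,-0.34,0],0.4],
    [[0,0,0],[0.28,-0.46,0],0.4],
    [[0,0,0],[0.32,-0.58,0],0.4]
  ]
}}

```text
clock: 0.93
eef_pos: [0.4128, 0.3217, 0.2518]
tcp_rot: [0.0, 0.061, 0.998, -0.001]
contact_force: [1.6, -0.8, -0.3]
opening: 0.599
```

{"api": "move_arm", "payload": {
  "series": [
    [[0,0,0],[0.04,-0.12,0],0.4],
    [[0,0,0],[0.08,-0.25,0],0.4],
    [[0,0,0],[0.11,-0.38,0],0.4],
    [[0,0,0],[0.14,-0.51,0],0.4],
    [[0,0,0],[0.17,-0.63,0],0.4]
  ]
}}

```text
clock: 1.35
eef_pos: [0.4637, 0.1302, 0.2517]
tcp_rot: [0.0, 0.061, 0.998, -0.001]
contact_force: [1.8, -0.1, -0.2]
opening: 0.598
```

{"api": "move_arm", "payload": {
  "series": [
    [[0,0,0],[0.02,-0.13,0],0.4],
    [[0,0,0],[0.04,-0.26,0],0.4],
    [[0,0,0],[0.06,-0.39,0],0.4],
    [[0,0,0],[0.08,-0.51,0],0.4],
    [[0,0,0],[0.09,-0.59,0],0.4]
  ]
}}

```text
clock: 1.77
eef_pos: [0.4906, -0.0509, 0.2517]
tcp_rot: [0.0, 0.063, 0.998, -0.002]
contact_force: [0.1, -0.7, -0.1]
opening: 0.599
```

{"api": "move_arm", "payload": {
  "series": [
    [[0,0,0],[0,0,0],0.4],
    [[0,0,0],[0,0,0],0.4],
    [[0,0,0],[0,0,0],0.4],
    [[0,0,0],[0,0,0],0.4],
    [[0,0,0],[0,0,0],0.4]
  ]
}}

```text
clock: 2.18
eef_pos: [0.4905, -0.0493, 0.2516]
tcp_rot: [-0.0, 0.062, 0.998, -0.002]
contact_force: [-0.1, 0.7, -0.1]
opening: 0.597
```

```bash
python3 - <<'E'
from h import *
s=get_state();print(s["clock"],s["eef_pos"],s["tcp_rot"],s["joint_pos"].round(2),s["opening"])
M=Rm(s["tcp_rot"]);print("tool y angle",np.degrees(np.arctan2(M[1,1],M[0,1])))
for n in("wrist",):
    c=get_calibration(n);p,d=read_camera(n);cv2.imwrite(f"pics/{n}1.png",p[:,:,::-1])
    hsv=cv2.cvtColor(p,cv2.COLOR_RGB2HSV);H,S,V=[hsv[...,i] for i in range(3)]
    red=((H<8)|(H>172))&(S>150)&(V>70)
    k,l,st,ce=cv2.connectedComponentsWithStats(red.astype(np.uint8))
    for i in range(1,k):
        if st[i,4]<60: continue
        vv,uu=np.where((l==i)&(d>0));K=c["K"];x=(uu-K[0,2])/K[0,0];y=(vv-K[1,2])/K[1,1];th=np.hypot(x,y);z=d[vv,uu]
        r=np.c_[x/th*np.tan(th)*z,y/th*np.tan(th)*z,z]@Rm(c["orientation"]).T+c["origin"]
        t=r[(r[:,2]>.130)&(r[:,2]<.140)]
        if len(t)<20: continue
        print(st[i],len(t),t.mean(0).round(4),t.min(0).round(4),t.max(0).round(4))
E
```

```text
2.1833 [ 0.49050247 -0.0492617   0.25163803] [-7.68812201e-05  6.18514072e-02  9.98083766e-01 -1.78715905e-03] [-0.11  0.31  0.15  1.91 -0.05  0.92  1.51] 0.5972782307708954
tool y angle 82.90780564912471
[455 183  43  27 789] 344 [0.5049 0.1284 0.1343] [0.4988 0.1164 0.1301] [0.5125 0.1421 0.1375]
[267 186  33  29 849] 525 [ 0.4871 -0.0491  0.1343] [ 0.4803 -0.0617  0.1303] [ 0.4948 -0.0365  0.137 ]
```

View pics/wrist1.png

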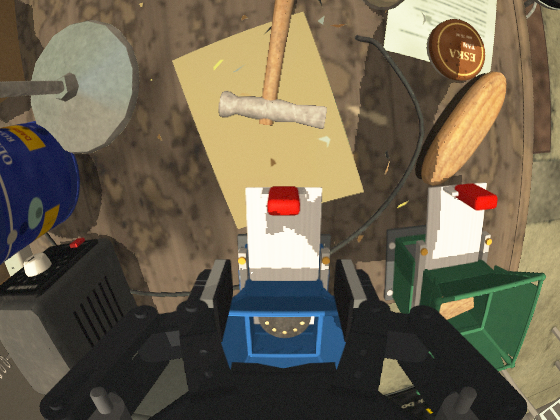

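The wrist view shows the blue grip at (283,200), centred between the fingers, and its measured position agrees with the other views to about 1–2 mm. Descending and closing.

{"api": "move_arm", "payload": {
  "series": [
    [[0,0,0],[0,0,-0.1],0.4],
    [[0,0,0],[0,0,-0.2],0.4],
    [[0,0,0],[0,0,-0.3],0.4],
    [[0,0,0],[0,0.002,-0.38],0.4],
    [[0,0,0],[0,0.004,-0.44],0.4]
  ]
}}

```text
clock: 2.65
eef_pos: [0.4898, -0.0472, 0.1178]
tcp_rot: [-0.001, 0.061, 0.998, -0.002]
contact_force: [-0.3, 0.0, -0.4]
opening: 0.602
```

{"api": "move_arm", "payload": {
  "series": [
    [[0,0,0],[0,0,0],0.4],
    [[0,0,0],[0,0,0],0.6],
    [[0,0,0],[0,0,0],1],
    [[0,0,0],[0,0,0],1],
    [[0,0,0],[0,0,0],1]
  ]
}}

```text
clock: 3.07
eef_pos: [0.4886, -0.0487, 0.1183]
tcp_rot: [-0.002, 0.062, 0.998, -0.003]
contact_force: [-2.0, -7.7, -10.4]
opening: 0.409
```

{"api": "move_arm", "payload": {
  "series": [
    [[0,0,0],[0,0,0],1],
    [[0,0,0],[0,0,0],1],
    [[0,0,0],[0,0,0],1],
    [[0,0,0],[0,0,0],1],
    [[0,0,0],[0,0,0],1]
  ]
}}

```text
clock: 3.48
eef_pos: [0.4883, -0.0489, 0.1185]
tcp_rot: [-0.002, 0.062, 0.998, -0.003]
contact_force: [-1.4, -3.9, -11.3]
opening: 0.404
```

```bash
python3 - <<'E'
from h import *
p,d=read_camera("wrist");cv2.imwrite(f"pics/wrist2.png",p[:,:,::-1])
p,d=read_camera("scene");cv2.imwrite(f"pics/scene2.png",cv2.resize(p[120:290,160:390,::-1],None,fx=3,fy=3))
E
```

```text
(no output)
```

View pics/wrist2.png

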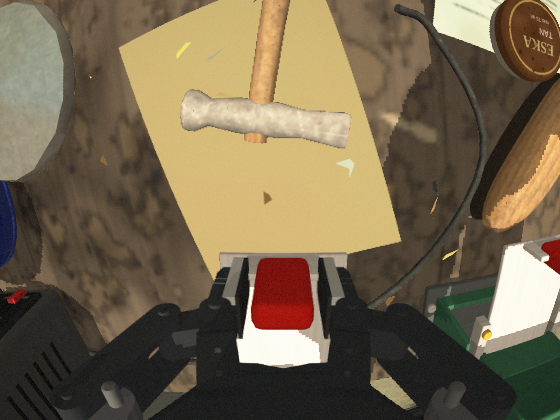

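View pics/scene2.png

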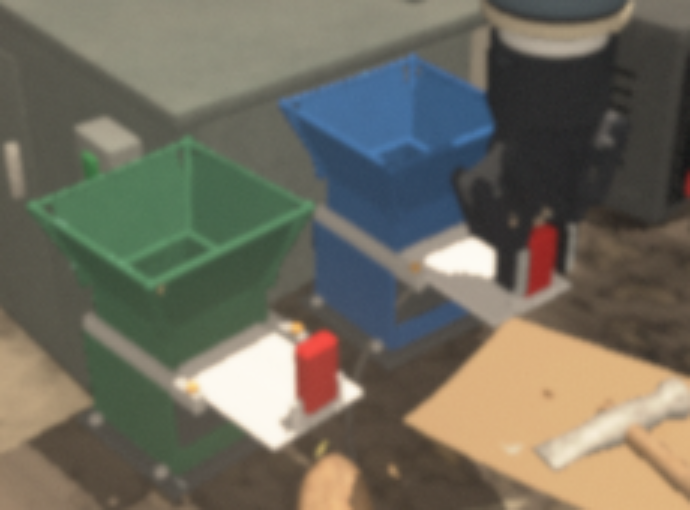

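The pads straddle the red block at (283,293) in the wrist view, and the fingers have stalled on it. The opening read-out (0.40) is a bit larger than I'd expect for a 26 mm block, so I'll pull gently as a test.

{"api": "move_arm", "payload": {
  "series": [
    [[0,0,0],[-0.01,0.001,0],1],
    [[0,0,0],[-0.02,0.002,0],1],
    [[0,0,0],[-0.03,0.004,0],1],
    [[0,0,0],[-0.04,0.005,0],1],
    [[0,0,0],[-0.05,0.006,0],1]
  ]
}}

```text
clock: 4.0
eef_pos: [0.4738, -0.0471, 0.1186]
tcp_rot: [-0.001, 0.062, 0.998, -0.003]
contact_force: [3.8, -4.5, -14.9]
opening: 0.402
```

```bash
python3 - <<'E'
from h import *
s=get_state();print(s["eef_pos"],s["contact_force"],s["opening"])
p,d=read_camera("wrist");cv2.imwrite(f"pics/wrist3.png",p[:,:,::-1])
E
```

```text
[ 0.47375029 -0.04709982  0.11864123] [  3.82753741  -4.50852908 -14.93142532] 0.4019122634093009
```

View pics/wrist3.png

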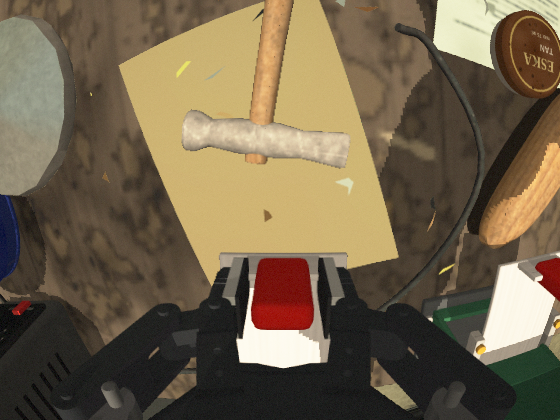

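The block keeps its place between the pads at (283,293), so the gate is following. Continuing.

{"api": "move_arm", "payload": {
  "series": [
    [[0,0,0],[-0.025,0.003,0],1],
    [[0,0,0],[-0.05,0.006,0],1],
    [[0,0,0],[-0.075,0.009,0],1],
    [[0,0,0],[-0.1,0.012,0],1],
    [[0,0,0],[-0.125,0.0155,0],1]
  ]
}}

```text
clock: 4.47
eef_pos: [0.4356, -0.0424, 0.1187]
tcp_rot: [-0.001, 0.062, 0.998, -0.003]
contact_force: [3.6, -4.7, -17.2]
opening: 0.402
```

{"api": "move_arm", "payload": {
  "series": [
    [[0,0,0],[-0.005,0.001,0],1],
    [[0,0,0],[-0.01,0.001,0],1],
    [[0,0,0],[-0.015,0.002,0],1],
    [[0,0,0],[-0.02,0.0025,0],1],
    [[0,0,0],[-0.025,0.003,0],1]
  ]
}}

```text
clock: 4.88
eef_pos: [0.4285, -0.0415, 0.1187]
tcp_rot: [-0.001, 0.062, 0.998, -0.003]
contact_force: [2.6, -4.0, -16.5]
opening: 0.401
```

{"api": "move_arm", "payload": {
  "series": [
    [[0,0,0],[-0.003,0,0],1],
    [[0,0,0],[-0.006,0.001,0],1],
    [[0,0,0],[-0.009,0.001,0],1],
    [[0,0,0],[-0.012,0.0015,0],1],
    [[0,0,0],[-0.015,0.002,0],1]
  ]
}}

```text
clock: 5.3
eef_pos: [0.4266, -0.0412, 0.119]
tcp_rot: [0.002, 0.062, 0.998, -0.003]
contact_force: [10.8, -6.5, -24.0]
opening: 0.404
```

```bash
python3 - <<'E'
from h import *
s=get_state();print(s["eef_pos"],s["contact_force"],s["opening"])
p,d=read_camera("top");cv2.imwrite(f"pics/top4.png",cv2.resize(p[130:290,180:380,::-1],None,fx=3,fy=3))
p,d=read_camera("scene");cv2.imwrite(f"pics/scene4.png",cv2.resize(p[120:290,160:390,::-1],None,fx=3,fy=3))
E
```

```text
[ 0.42657919 -0.04122732  0.11902923] [ 10.76512748  -6.51775592 -24.02131445] 0.40438463851025636
```

View pics/top4.png

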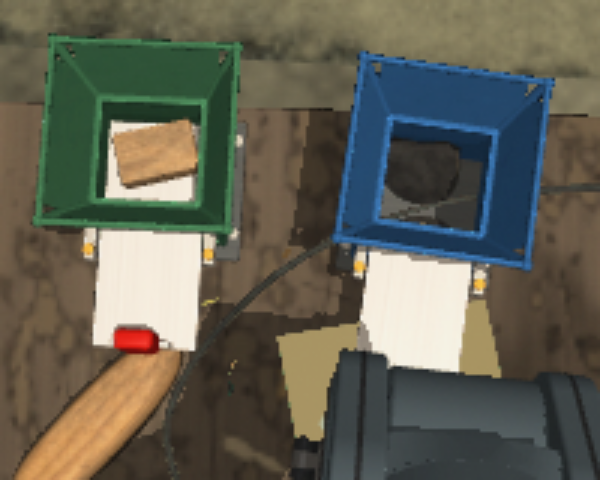

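View pics/scene4.png

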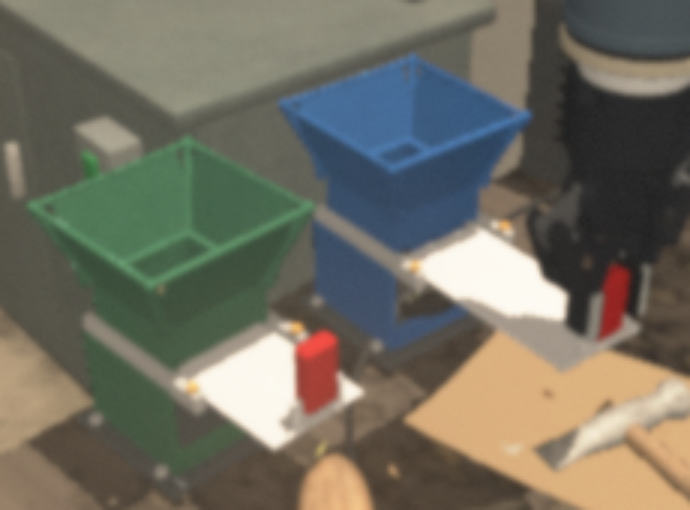

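The pull force rose to 11 N with only 2 mm of travel, so the gate is at its end stop. The chute in the top view (430,180) is empty of gate, with the heels dark below. Releasing and backing off upward.

{"api": "move_arm", "payload": {
  "series": [
    [[0,0,0],[0,0,0],0.6],
    [[0,0,0],[0,0,0],0.4],
    [[0,0,0],[0,0,0],0.3],
    [[0,0,0],[0,0,0],0.3],
    [[0,0,0],[0,0,0],0.3]
  ]
}}

```text
clock: 5.82
eef_pos: [0.4271, -0.0409, 0.1196]
tcp_rot: [0.002, 0.062, 0.998, -0.003]
contact_force: [0.1, -0.2, -0.3]
opening: 0.701
```

{"api": "move_arm", "payload": {
  "series": [
    [[0,0,0],[0,0,0.06],0.3],
    [[0,0,0],[0,0,0.14],0.3],
    [[0,0,0],[0,0,0.24],0.3],
    [[0,0,0],[0,0,0.34],0.3],
    [[0,0,0],[0,0,0.42],0.3]
  ]
}}

```text
clock: 6.23
eef_pos: [0.4272, -0.0407, 0.2481]
tcp_rot: [0.003, 0.062, 0.998, -0.002]
contact_force: [1.8, -0.8, -0.5]
opening: 0.698
```

{"api": "move_arm", "payload": {
  "series": [
    [[0,0,0],[0,-0.1,0.05],0.3],
    [[0,0,0],[0.02,-0.2,0.1],0.3],
    [[0,0,0],[0.02,-0.3,0.1],0.3],
    [[0,0,0],[0.02,-0.3,0.1],0.3],
    [[0,0,0],[0.02,-0.3,0.1],0.3]
  ]
}}

```text
clock: 6.65
eef_pos: [0.433, -0.1319, 0.2785]
tcp_rot: [0.004, 0.063, 0.998, -0.003]
contact_force: [-0.2, 0.8, -1.2]
opening: 0.701
```

```bash
python3 - <<'E'
from h import *
s=get_state();print(s["clock"],s["eef_pos"],s["contact_force"],s["opening"])
for n in("top","scene"):
    p,d=read_camera(n);c=get_calibration(n);cv2.imwrite(f"pics/{n}5.png",cv2.resize(p[130:290,180:380,::-1] if n=="top" else p[120:290,160:390,::-1],None,fx=3,fy=3))
    hsv=cv2.cvtColor(p,cv2.COLOR_RGB2HSV);H,S,V=[hsv[...,i] for i in range(3)]
    red=((H<8)|(H>172))&(S>150)&(V>90);red[:130]=0;red[300:]=0;red[:,:160]=0;red[:,380:]=0
    k,l,st,ce=cv2.connectedComponentsWithStats(red.astype(np.uint8))
    for i in range(1,k):
        if st[i,4]<25: continue
        vv,uu=np.where((l==i)&(d>0));P=pts(d,c,np.c_[uu,vv]);t=P[(P[:,2]>.130)&(P[:,2]<.14)]
        if len(t)<10: continue
        g=(t.min(0)+t.max(0))/2;print(n,st[i],g.round(4),"dist blue",np.hypot(*(g[:2]-[.621,-.0643]))-.124)
    if n=="top":
        m=(V<90)&(d>0);vv,uu=np.where(m[165:215,300:355]);P=pts(d,c,np.c_[uu+300,vv+165])
        P=P[(P[:,2]<.06)&(P[:,2]>.015)&(np.hypot(P[:,0]-.621,P[:,1]+.064)<.06)];print("dark below",len(P),P.mean(0).round(3),P.min(0).round(3),P.max(0).round(3))
E
```

```text
6.65 [ 0.43302597 -0.13192827  0.27848916] [-0.16385831  0.78453576 -1.19807831] 0.7013200685805713
top [218 239  15   9 112] [0.5063 0.1309 0.134 ] dist blue 0.10236613272367881
top [306 282  13   9  92] [ 0.4273 -0.0407  0.135 ] dist blue 0.07114950264494793
dark below 524 [ 0.643 -0.065  0.039] [ 0.605 -0.109  0.015] [ 0.667 -0.036  0.06 ]
scene [356 209  14  24 245] [ 0.4269 -0.0397  0.1337] dist blue 0.07164112936692582
scene [259 230  14  27 270] [0.5046 0.132  0.1338] dist blue 0.10416508174322783
```

View pics/top5.png

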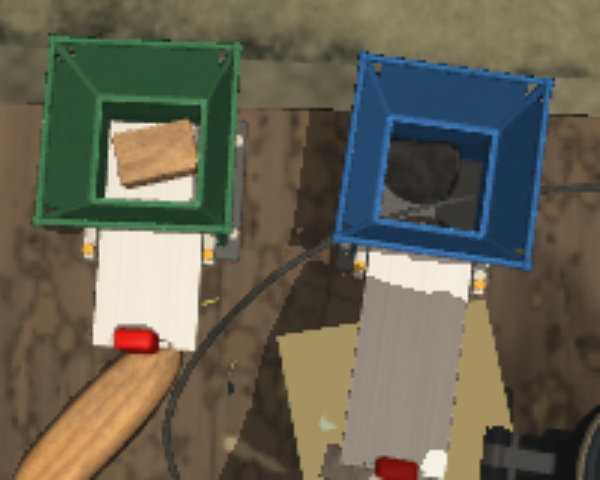

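View pics/scene5.png

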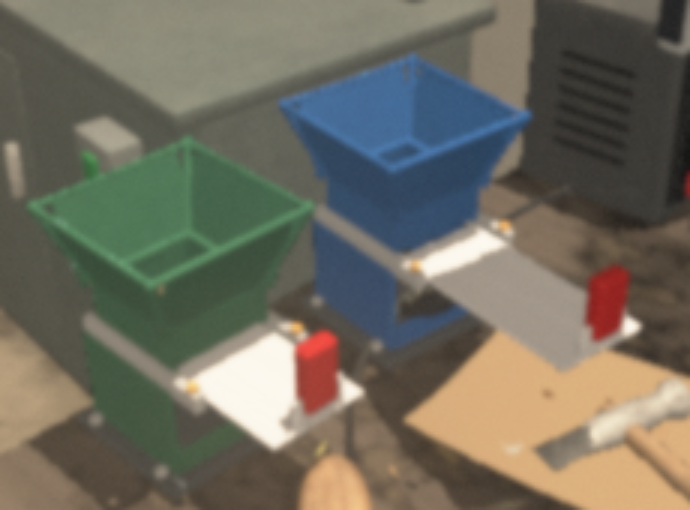

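The gate reads about 71 mm and the green grip hasn't moved. In the chute at (425,170) a heel lies towards the back, so I'll check how deep it and the other one are.

```bash
python3 - <<'E'
from h import *
p,d=read_camera("top");c=get_calibration("top")
cr=p[165:212,300:350].astype(float);g=np.clip(cr*2.2,0,255).astype(np.uint8)
cv2.imwrite("pics/chute6.png",cv2.resize(g[:,:,::-1],None,fx=12,fy=12,interpolation=cv2.INTER_CUBIC))
print("z mm map")
for v in range(168,212,2):
    print(v,*["%4d"%(pts(d,c,[(u,v)])[0,2]*1000) for u in range(304,348,2)])
def xy(u,v): return plane(c,[(u,v)],.025)[0,:2]
print(xy(321,187))
p,d=read_camera("scene");g=np.clip(p[165:245,255:330].astype(float)*2.5,0,255).astype(np.uint8)
cv2.imwrite("pics/pan6.png",cv2.resize(g[:,:,::-1],None,fx=7,fy=7,interpolation=cv2.INTER_CUBIC))
E
```

```text
z mm map
168  144  132  120  117  119  118  119  122  118  123  123  126  127  127  129  126  129  128  132  131  133  131
170  143  130  120  117  117  118  122  115  117  121  116  118  120  119  118  119  123  122  123  125  126  127
172  144  130  117  118  105  108  108  109  112  117  118  120  119  120  118  118  118  121  118  118  122  123
174  140  127  118   51   87   92   91   93   96   97  100  105  107  104  111  111  114  117  118  115  117  120
176  136  129  120   49  933   47   44   49   50   52   52   88   89   96   94   98  100  101  104  104  118  122
178  133  122  118   51   53   56   54   53   56   54   58   61   59   58   52   51   51   58   85  100  118  121
180  135  124  119   46   48   46   51   52   56   56   57   55   59   60   60   32   37   40   42  106  118  123
182  132  121  115   44   44   45   50   45   51   49   53   53   56   56   57   14   19   20   23  112  116  125
184  132  118  117   39   40   41   47   41   45   50   47   50   52   51   52    7    8    8    8  116  118  125
186  128  118  117   32   35  933   38   42   40   43   42   44  
[... 742 characters left out ...]
 121   10   10    6    6   13   10    6   10    9    6    4    9    9    6    8    5  113  120  123  132
202  120  119    8    7    6    6   19   16   18   17    7    8    7    6    9    8    4    6  117  120  126  131
204  121  119  116  118  118  121  118  119   19   18   20   19   20    8    5    4   11   89  118  120  126  132
206  141  135  131  130  126  122  122  119  118  119  116  118  119  121  117    8    9   91  119  118  127  133
208  156  154  150  151  144  145  138  135  132  130  129  125  125  118  115  120  119  118  117  123  129  135
210  171  168  169  164  164  161  160  154  153  148  148  144  141  139  136  135  131  131  126  128  130  137
[ 0.64513169 -0.06554151]
```

View pics/chute6.png

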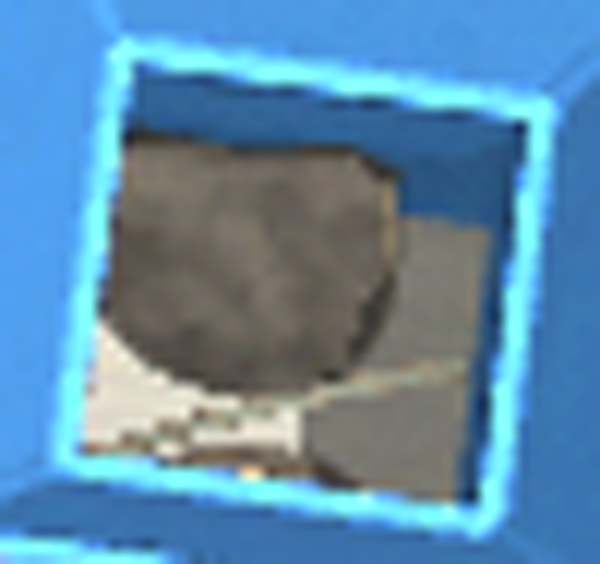

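View pics/pan6.png

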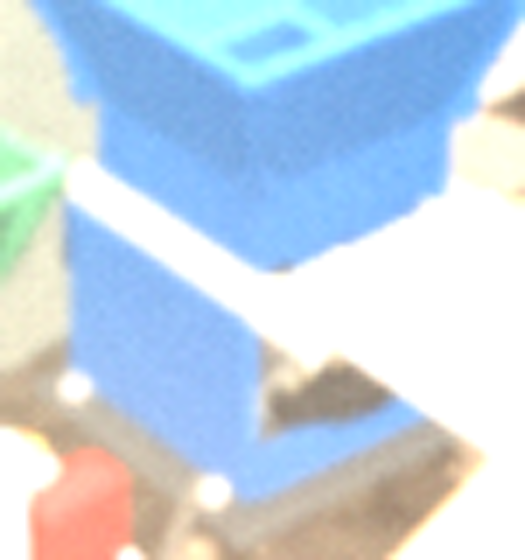

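```bash
python3 - <<'E'
from h import *
cx=np.array([.621,-.0643]);ex=np.array([.992,-.124]);ey=np.array([.124,.992])
def loc(P): return np.c_[(P[:,:2]-cx)@ex,(P[:,:2]-cx)@ey,P[:,2]]*1000
p,d=read_camera("top");c=get_calibration("top")
print("front heel, top cam")
for v in range(199,208):
  for u in range(304,338):
    P=loc(pts(d,c,[(u,v)]))[0]
    if 13<P[2]<30: print((u,v),P.round(0),p[v,u])
vv,uu=np.mgrid[174:199,304:336];P=loc(pts(d,c,np.c_[uu.ravel(),vv.ravel()]));P=P[(P[:,2]>13)&(P[:,2]<65)]
print("rear heel",len(P),P.min(0).round(),P.max(0).round(),P.mean(0).round())
p,d=read_camera("scene");c=get_calibration("scene")
print("scene dark")
vv,uu=np.mgrid[210:232,288:318];P=loc(pts(d,c,np.c_[uu.ravel(),vv.ravel()]))
for (u,v),q in zip(np.c_[uu.ravel(),vv.ravel()],P):
    if q[2]<40 and q[0]>-80 and p[v,u].max()<110: print((u,v),q.round(0),p[v,u])
E
```

```text
front heel, top cam
(316, 202) [-10.   8.  16.] [56 53 48]
(317, 202) [-10.   6.  17.] [60 55 49]
(318, 202) [-9.  3. 15.] [57 53 46]
(319, 202) [-9.  1. 16.] [54 48 43]
(320, 202) [-9. -1. 17.] [51 48 42]
(321, 202) [-9. -3. 19.] [58 54 46]
(322, 202) [-8. -6. 16.] [64 60 54]
(323, 202) [-7. -8. 15.] [63 60 54]
(314, 203) [-14.  12.  20.] [55 57 60]
(315, 203) [-13.  10.  19.] [44 42 39]
(316, 203) [-13.   8.  19.] [55 51 46]
(317, 203) [-13.   5.  21.] [55 53 46]
(318, 203) [-11.   3.  16.] [58 53 48]
(319, 203) [-11.   1.  18.] [55 49 44]
(320, 203) [-11.  -1.  20.] [55 49 43]
(321, 203) [-11.  -3.  19.] [54 50 45]
(322, 203) [-10.  -6.  17.] [53 49 41]
(323, 203) [-10.  -8.  18.] [51 48 40]
(324, 203) [-10. -10.  18.] [53 49 44]
(325, 203) [ -9. -12.  18.] [51 46 41]
(326, 203) [ -9. -15.  18.] [39 37 34]
(320, 204) [-14.  -2.  20.] [105  99  81]
(321, 204) [-13.  -4.  19.] [100  93  75]
(322, 204) [-13.  -6.  18.] [46 43 40]
(323, 204) [-13.  -8.  20.] [53 50 45]
(324, 204) [-12. -10.  20.] [53 48 44]
(325, 204) [-12. -13.  17.] [56 51 47]
(326, 204) [-12. -15.  20.] [34 30 29]

[... 19985 characters left out ...]
64(306), np.int64(231)) [-52.   6.   9.] [78 74 69]
(np.int64(307), np.int64(231)) [-52.   4.   8.] [79 75 70]
(np.int64(308), np.int64(231)) [-54.   3.   9.] [81 77 70]
(np.int64(309), np.int64(231)) [-56.   1.   9.] [80 75 69]
(np.int64(310), np.int64(231)) [-52.  -5.   4.] [78 74 68]
(np.int64(311), np.int64(231)) [-54.  -7.   4.] [79 74 68]
(np.int64(312), np.int64(231)) [-55.  -9.   4.] [76 71 64]
(np.int64(313), np.int64(231)) [-55. -12.   3.] [74 69 61]
(np.int64(314), np.int64(231)) [-55. -15.   1.] [76 69 60]
(np.int64(315), np.int64(231)) [-57. -16.   2.] [74 65 56]
(np.int64(316), np.int64(231)) [-57. -19.   1.] [72 65 55]
(np.int64(317), np.int64(231)) [-59. -20.   2.] [71 62 52]
```

The extra data settles where the heels are. In hopper axes relative to its centre:

- **Front heel:** it lies tilted on the pan's low front lip, spanning about x = -61 to -8 mm at z = 10 to 40 mm. Its centre is about 38 mm from the hopper's centre.
- **Rear heel:** it leans on the back wall, with its centre about 24 to 31 mm out and its top edge at about z = 60 mm.

Both look unchanged between successive pictures. Handing in.

```bash
python3 - <<'E'
from cell import *
s=get_state();print(s["clock"],s["contact_force"]);print(hand_in())
E
```

```text
6.95 [ 0.40529459 -0.07384735  0.17246458]
the job is handed in; nothing more can be done
None
```

I drew the blue hopper's gate straight out by its red grip to the end stop, let go, and moved the arm clear. I handed the job in at about 7 s of the 27 s allowed; no verdict is reported.

- **Gate:** both fixed cameras put it about 71 mm out of 72. The pull force rose to 11 N as it met the stop.
- **Green hopper:** its grip is where it started, to within about 2 mm, and the wooden block is still on its gate.
- **Robot:** it was touching nothing at hand-in, with the measured force near zero.
- **Heels:** both are in the pan below the gate and look unchanged between pictures, but neither lies flat.
  - **Rear heel:** it leans on the back wall, with its centre roughly 25–30 mm from the hopper's centre and about 40 mm high. Its upper edge is near 60 mm.
  - **Front heel:** it is tilted on the pan's front lip, with its centre about 38 mm out against the 50 mm limit. This is the smallest margin, and I worked it out from partial views under the gate.

One reading disagreed: with the grip held, the gripper opening read 0.40 (about 34 mm if linear), although the block is 26 mm wide. The grip still held through the whole pull.

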